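Recipe tablet on the revolving stand

ROBOT

A 6-joint arm with a two-finger parallel gripper is mounted at the origin on a cart in front of the work surface, level with it; the furniture and walls round the work are solid. World frame = base frame: x ahead of the robot, y to its left, z up, the work surface at z = 0. Lengths are in m, angles in rad, forces in N, time in s.
With the tool pointing down it reaches from about 0.3 to 0.825 m from the base axis. Payload 5.4 kg.
Tool frame: the origin (TCP) lies at the centre of the arm's flange, where the gripper is bolted on; the fingertips stand 190 mm ahead of it and the grasp point (between the pads) lies 171 mm ahead of it; z points along the fingers, y is the line along which they close (so a half turn about z gives the same grasp; the last joint's range is limited). The gripper opens to 92 mm and grips with 3 to 60 N. Pads are 20 mm wide; open, the fingers measure 128 mm over their backs; the gripper's body (75 mm by 189 mm) begins 69 mm behind the grasp point.
Start: joints at [1.08, 0.158, 1.597, -0, 1.386, -0.21], TCP at [0.159, 0.552, 0.405] pointing down, gripper open.
Joint ranges: [-2.91, 2.91], [-0.94, 2.29], [0.18, 2.7], [-1.29, 4.43], [0.17, 2.64], [-3, 3]. Speed limits (rad/s): [2.57, 2.57, 3.14, 3.14, 3.14, 3.14].

INTERFACE

Orientations are given as [roll, pitch, yaw] about the fixed x, y, z axes, in that order (R = Rz(yaw) Ry(pitch) Rx(roll)).
In Python, from workcell import r gives the robot as it stands. The module is installed in compiled form; this text tells all that it offers.
- The arm moves only by the shell command python3 -m jog 'ROWS' [FORCE]. ROWS is JSON, a list that holds one entry, the list of rows, each a list of 7 numbers: the turn, a rotation vector about the tool's x, y, z in degrees, then the shift along the tool's x, y, z in m, then the finger opening in m, from 0 to 0.0919. A call has 1 to 12 rows; each row shifts and turns the commanded pose from where the row before left it, along the tool's axes as they then stand; what a row does not reach is not made up. A row lasts 1/10 s, in which the tool goes at most 50 mm and 8.59 degrees, less where a joint would pass 70% of its speed; a pose out of reach is approached as far as the arm can. A call is refused whole if a number of a shift passes 0.05 or a number of a turn 8.59, either way. A call with a gripper value outside its range is refused whole. The fingers move at their own pace and stop on an object; FORCE is the grip in N (left out, the last holds). Time passes only in rows, so rows that do not move let the fingers close. It gives the time, the measured TCP pose, the force, the opening and the grip force at its end, in the units of the state.
- r.sense(): the state, without advancing time (a new reading comes with each control period).
- r.camera(name): name is "scene" or "top"; returns the picture (384x512x3 uint8, red, green, blue); there is no depth.
- r.calibration(name): a dict with "fx", "fy", "cx", "cy" (pixels), "position" and "attitude" of the camera in the world. Camera axes: x right, y up, looking along -z (the intrinsics and any distortion apply to the point x, -y, -z); pixel columns grow to the right and rows downward; lengths in m; the calibration is good to about 2 mm. A picture is of the moment at which its call begins. calibration takes no time and is no camera call.
- r.sign_off(): hands the job in; it is judged then, once.
Trained networks look in the newest picture that a camera, given by its name, has taken for a name from the list of things; names that differ only in an ending like _2 or _b are one class to them, and where a whole thing is asked for, a point or a joint stands for the part that bears it (a point fixed in the world has none). Each returns a list of dicts, best first, with "conf" (0 to 1); they miss things now and then, are a little off and sometimes report something else, mostly with a low value. They report only what shows in the picture. A call takes as long as a camera call.
- r.boxes_of(camera, target): "bbox" ([left, top, width, height] in pixels, round what is visible of it).
- r.pinpoint(camera, target): "pixel" ([column, row] in pixels: a listed point, or the origin of a listed thing).
The state is a dict: "t": time; "joint_positions": joint angles; "qvel": joint speeds; "joint_efforts": joint torques, N m; "tcp_pos": TCP position; "tcp_rot": TCP orientation; "contact_force": force on the tool from outside, world axes, zero at the start; "moment": the same for the moment, N m; "opening": finger opening in m; "gripper_force": force on a finger pad.
Only numpy, scipy, OpenCV 4.12 (cv2) and the standard library are available. Lean on these libraries where they do the work, as an engineer would, in place of code of your own. Each camera call takes 0.05 s, during which the arm holds its last target. There are 200 camera calls.

TASK

Turn the revolving stand by pushing the little knob on its rim until the orange mark on the wooden deck meets the orange pointer on the base, so that the backrest faces the front. Then take the tablet out of its charging dock and lean it gently against the backrest: upright format, foot on the deck, centred, square to the backrest, screen towards the orange marks and leaning back about 15 degrees, with the marks still in line. Do not disturb the tin or the two spice jars.

Things in the scene. Friction and masses are not known exactly. Their poses are not given: they have to be found in the camera images.
- tablet: Blue tablet computer, 10 mm thick (own x), 130 mm wide (own y), 190 mm tall (own z), about 0.4 kg (0.3 to 0.5). Origin at the centre of its lower edge face; z runs up to the top edge; the screen (showing a recipe page) is the -x face. It starts upright in the dock's slot. Take it from above by its 10 mm thickness at the top edge.
- dock: White charging dock, fixed to the worktop, 60 mm deep (x), 150 mm wide (y), 40 mm high. Origin at the centre of its underside, on the worktop. The slot runs along y through the middle, 13.5 mm wide, 30 mm deep (slot floor 10 mm above the worktop), open at the top and both ends: lift the tablet straight up. A tall cupboard front stands behind it at world x = 0.57 m, for all y above -0.22 m.
- stand: Dark round foot of the revolving stand, 208 mm across and 12 mm high, fixed to the worktop. Origin at the centre of its underside, on the turning axis. Its -x direction is the stand's front, where an orange pointer 16 mm long sticks out of the rim; its yaw varies, roughly with the front towards the robot.
- deck (a joint): Angle of the deck on the foot in rad: 0 = the orange marks meet, growing anticlockwise seen from above. It starts between 0.6 and 1.4, so it must be turned clockwise. Plain friction of 0.15 N m (about 2 N at the knob); it stays where it is left.
- deck_top (a point): Centre of the upper face of the round wooden deck (200 mm across, face 30 mm above the worktop), with axes turning with the deck: x points to the back, -x to its mark.
- rails (a point): Point on the deck's face 27.5 mm behind its centre (axes as the deck's). Round it stands the upright backrest board, 120 mm wide (y), 115 mm high above the deck, 10 mm thick, centred, struts behind. It is clamped (60 N) on rails: its front face lies up to 22.5 mm to either side of here along x, unknown: find it by touch or sight. At 15 degrees lean the tablet's foot is about 31 mm in front of it.
- deck_mark (a point): The orange mark on the deck's upper face at its front rim, 98 mm from the axis (axes as the deck's).
- knob (a point): Top centre of the steel push knob on the deck, 40 mm above the deck's face, about 16 to 20 mm across, 88 mm from the axis, at 195 degrees anticlockwise from the deck's +x. Push it sideways with the shut fingertips.
- tin: Upright food tin with a pull lid, 57 mm across, 72 mm tall; loose, not to be disturbed. Origin at the centre of its underside.
- pepper: Spice jar with a black cap, 41 mm across, 105 mm tall; loose, not to be disturbed. Origin at the centre of its underside.
- chilli: Spice jar with a white cap, 47 mm across, 98 mm tall; loose, not to be disturbed. Origin at the centre of its underside.

How it is judged:
On the way:
1. The deck is turned until its mark meets the pointer (within 0.11 rad, 6 degrees), the tablet still in the dock (value of joint deck between -0.11 and 0.11 rad and distance of tablet from where it was at the start of the episode below 0.02 m), for 0.3 s.
At the end, for the whole second after the job is handed in: The deck's mark is in line with the pointer within 0.13 rad (7 degrees); the tablet stands at rest with its foot on the deck, screen towards the marks, leaning back 8 to 23 degrees from upright against the backrest, centred on it within 20 mm and square to it within 0.16 rad (9 degrees) (value of joint deck between -0.13 and 0.13 rad and angle between tablet's own x axis and vertical between 1.71042 and 1.97222 rad and angle between tablet's own z axis and vertical below 0.436332 rad and angle between the y axis of tablet and the y axis of deck_top, either way round below 0.16 rad and x of deck_mark in the frame of tablet below -0.02 m and y of tablet in the frame of deck_top between -0.02 and 0.02 m and z of tablet in the frame of deck_top between -0.004 and 0.008 m and linear speed of tablet below 0.01 m/s and angular speed of tablet below 0.05 rad/s); the robot touches nothing.
It fails at once if The tablet is pressed or dropped on the stand with more than 35 N (contact force between tablet and stand above 35 N).
It fails at once if The tin or a spice jar is pushed more than 25 mm or tipped over (distance of any of tin, pepper, chilli from where it was at the start of the episode above 0.025 m or angle between any of tin, pepper, chilli's own z axis and vertical above 0.5 rad).
It also fails if it takes over 59 s, if anything falls off the work surface, if the arm or the gripper's body presses on something with over 40 N, if the wrist force passes 120 N, or if a joint passes its speed limit or range.

## Working session

There is one attempt and no reset: what is moved stays moved. The work goes in short steps, Python scripts to look and compute and a shell command to move; the robot and the scene stay as the last step left them, time stands still between calls to the robot, and variables do not carry over. Pictures are saved under pics/ and viewed, at most 10 in all, crops included, and the job is handed in when it is done.

```bash
mkdir -p pics
cat > h.py <<'E'
import numpy as np,cv2
from scipy.spatial.transform import Rotation as R
from workcell import r
def cam(n):
    c=r.calibration(n); a=np.array(c["attitude"],float)
    M=a if a.shape==(3,3) else R.from_euler('xyz',a).as_matrix()
    return c,M,np.array(c["position"])
def ray(n,px):
    c,M,p=cam(n); d=M@np.array([(px[0]-c["cx"])/c["fx"],-(px[1]-c["cy"])/c["fy"],-1]); return p,d
def at(n,px,z):
    p,d=ray(n,px); return p+d*(z-p[2])/d[2]
def pix(n,P):
    c,M,p=cam(n); q=M.T@(np.array(P)-p); return np.array([c["cx"]+c["fx"]*q[0]/-q[2],c["cy"]-c["fy"]*q[1]/-q[2]])
def tool():
    s=r.sense(); return np.array(s["tcp_pos"]),R.from_euler('xyz',s["tcp_rot"])
E
python3 - <<'E'
from h import *
for n in("scene","top"):
    im=r.camera(n); cv2.imwrite(f"pics/{n}0.png",im[:,:,::-1]); print(n,r.calibration(n))
Z=dict(stand=0,deck_top=.03,rails=.03,deck_mark=.03,knob=.07,tin=0,pepper=0,chilli=0,dock=0,tablet=.01)
for k,z in Z.items():
    for n in("scene","top"):
        for d in r.pinpoint(n,k)[:2]: print(k,n,np.round(d["pixel"],1),round(d["conf"],2),at(n,d["pixel"],z).round(3))
s=r.sense();print(s["t"],s["tcp_pos"],s["tcp_rot"],s["opening"])
E
```

```text
scene {'fx': 425.7463703826873, 'fy': 425.7463703826873, 'cx': 259.87959695623863, 'cy': 192.19347468643605, 'position': array([-0.05043023, -0.7779748 ,  0.65844927]), 'attitude': array([ 1.0076722 ,  0.0058295 , -0.73775262])}
top {'fx': 462.83110841382273, 'fy': 462.83110841382273, 'cx': 256.69065779211206, 'cy': 194.29219199531605, 'position': array([ 0.26232974, -0.03873618,  1.56631452]), 'attitude': array([ 2.07167799e-01,  1.25650019e-03, -1.58294299e+00])}
stand scene [340.3 266.8] 0.94 [ 0.569 -0.361  0.   ]
stand top [354.3 196.5] 0.96 [ 0.58  -0.378  0.   ]
deck_top scene [345.3 254.7] 0.61 [ 0.58  -0.363  0.03 ]
deck_top scene [142.2 180.4] 0.3 [0.409 0.241 0.03 ]
deck_top top [352.3 191.3] 0.74 [ 0.592 -0.365  0.03 ]
deck_top top [289.7 236.8] 0.24 [ 0.439 -0.149  0.03 ]
rails scene [355.2 252.7] 0.74 [ 0.602 -0.374  0.03 ]
rails scene [189.2 215.2] 0.53 [0.41  0.002 0.03 ]
rails top [349.5 190.4] 0.79 [ 0.595 -0.356  0.03 ]
rails top [352.6 198.3] 0.38 [ 0.567 -0.365  0.03 ]
deck_mark scene [311.9 268.7] 0.63 [ 0.491 -0.343  0.03 ]
deck_mark top [346.7 223.1] 0.91 [ 0.
[... 253 characters left out ...]
.65 [ 0.451 -0.15   0.   ]
pepper scene [317.4 265.2] 0.21 [ 0.535 -0.323  0.   ]
pepper top [290.2 235.5] 0.52 [ 0.447 -0.153  0.   ]
chilli scene [141.2 180.6] 0.83 [0.428 0.29  0.   ]
chilli scene [355.  251.9] 0.18 [ 0.635 -0.352  0.   ]
chilli top [156.5 243.6] 0.72 [0.425 0.3   0.   ]
dock scene [186.8 217. ] 0.94 [0.423 0.037 0.   ]
dock top [287.3 235.3] 0.68 [ 0.448 -0.143  0.   ]
dock top [237.1 243.1] 0.57 [0.424 0.028 0.   ]
tablet scene [183.1 213.3] 0.96 [0.418 0.045 0.01 ]
tablet scene [144.  181.4] 0.63 [0.425 0.264 0.01 ]
tablet top [234.  240.7] 0.58 [0.431 0.038 0.01 ]
1.1 [0.15935053 0.55247652 0.4047236 ] [3.14154093e+00 1.50579447e-05 2.86084961e+00] 0.09207366472078563
```

Run:
```python
import cv2
a=cv2.imread("pics/scene0.png"); b=cv2.imread("pics/top0.png")
cv2.imwrite("pics/s1.png",cv2.resize(a[130:370,100:420],None,fx=2.5,fy=2.5,interpolation=cv2.INTER_CUBIC))
cv2.imwrite("pics/t1.png",cv2.resize(b[100:300,140:406],None,fx=3,fy=3,interpolation=cv2.INTER_CUBIC))
```

```text
(no output)
```

View pics/s1.png

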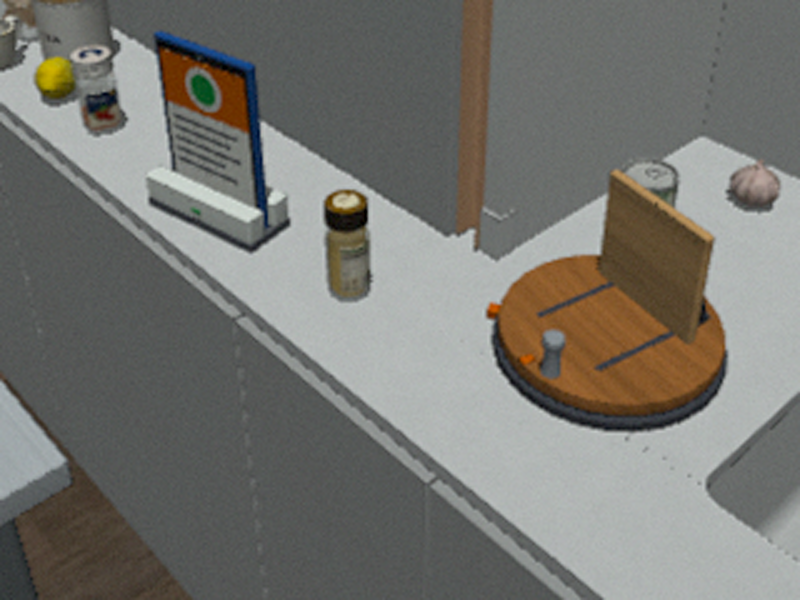

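View pics/t1.png

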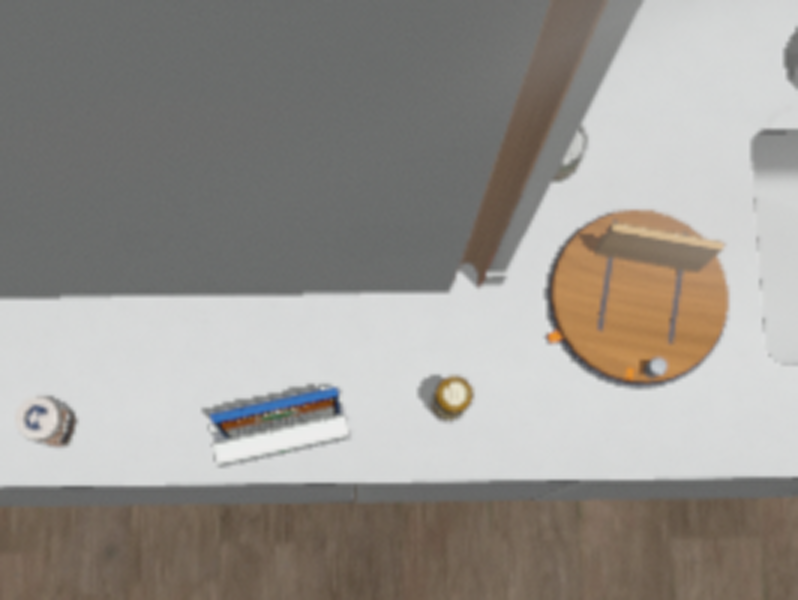

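Scene crop: tablet in its dock, pepper to its right, and the stand with its pointer at full px ≈(297,254). Top view: pointer ≈(324,213), deck mark ≈(350,224), knob ≈(359,222), pepper ≈(291,231). Next I'll get precise geometry.

```bash
cat >> h.py <<'E'
from scipy.linalg import logm,expm
def rows(pos,z,y,n=None,cmd=None):
    """screw to TCP pos, tool z, tool y (world) -> n equal rows"""
    p,Rt=tool()
    z=np.array(z,float);z/=np.linalg.norm(z);y=np.array(y,float);y-=z*(y@z);y/=np.linalg.norm(y)
    A=np.eye(4);A[:3,:3]=Rt.as_matrix();A[:3,3]=p
    B=np.eye(4);B[:3,:3]=np.c_[np.cross(y,z),y,z];B[:3,3]=pos
    L=np.real(logm(np.linalg.inv(A)@B)); w=np.degrees([L[2,1],L[0,2],L[1,0]]); v=L[:3,3]
    n=n or int(np.ceil(max(np.linalg.norm(w)/8.4,np.linalg.norm(v)/.048)))
    T=expm(L/n); print("n",n,"turn",np.round(w/n,2),"shift",np.round(T[:3,3],4))
E
python3 - <<'E'
from h import *
from scipy.optimize import least_squares
im=cv2.imread("pics/top0.png"); sc=cv2.imread("pics/scene0.png")
def blobs(im,lo,hi,roi,amin):
    m=cv2.inRange(cv2.cvtColor(im,cv2.COLOR_BGR2HSV),np.array(lo),np.array(hi)); mm=np.zeros_like(m); x0,y0,x1,y1=roi; mm[y0:y1,x0:x1]=m[y0:y1,x0:x1]
    n,l,st,c=cv2.connectedComponentsWithStats(mm); return mm,[(c[i],st[i,4]) for i in range(1,n) if st[i,4]>=amin]
for nm,I,roi in(("top",im,(300,150,406,260)),("scene",sc,(280,180,420,310))):
    _,b=blobs(I,(5,225,150),(14,255,255),roi,3)
    for c,a in b: print(nm,"orange",c.round(1),a,at(nm,c,.03).round(3),at(nm,c,.006).round(3))
m,b=blobs(im,(5,80,60),(25,255,255),(310,150,395,240),200)
cs=max(cv2.findContours(m,cv2.RETR_EXTERNAL,cv2.CHAIN_APPROX_NONE)[0],key=cv2.contourArea)[:,0,:]
P=np.array([at("top",q,.03)[:2] for q in cs]); 
f=least_squares(lambda c:np.hypot(*(P-c).T)-.1,[.58,-.37],loss="cauchy",f_scale=.002); print("deck centre",f.x, np.median(abs(f.fun)))
m,b=blobs(im,(105,120,70),(125,255,255),(200,220,265,250),20)
cs=np.argwhere(m)[:,::-1]; box=cv2.minAreaRect(cs.astype(np.float32)); bp=cv2.boxPoints(box)
print("tablet px",bp.round(1).tolist()); 
for z in(.2,): 
    Q=np.array([at("top",q,z) for q in bp]);print(Q.round(3).tolist(),Q.mean(0))
for nm in("top","scene"):
  for k in("tin","pepper","chilli","tablet","knob"):
    print(nm,k,[(np.round(d["bbox"],0).tolist(),round(d["conf"],2)) for d in r.boxes_of(nm,k)[:2]])
E
```

```text
scene orange [297.4 252.9] 11 [ 0.506 -0.286  0.03 ] [ 0.527 -0.267  0.006]
scene orange [310.3 273. ] 9 [ 0.479 -0.35   0.03 ] [ 0.499 -0.333  0.006]
deck centre [ 0.56433675 -0.36314419] 0.009014752461436279
tablet px [[210.5, 237.5], [250.8000030517578, 228.89999389648438], [251.39999389648438, 231.89999389648438], [211.10000610351562, 240.5]]
[[0.421, 0.098, 0.2], [0.445, -0.022, 0.2], [0.436, -0.023, 0.2], [0.412, 0.096, 0.2]] [0.42817964 0.03716056 0.2       ]
top tin [([324.0, 169.0, 60.0, 60.0], 0.66), ([325.0, 142.0, 12.0, 20.0], 0.64)]
top pepper [([285.0, 228.0, 12.0, 14.0], 0.72)]
top chilli [([144.0, 234.0, 22.0, 15.0], 0.57)]
top tablet [([212.0, 226.0, 43.0, 18.0], 0.73)]
top knob [([324.0, 171.0, 60.0, 59.0], 0.87)]
scene tin [([350.0, 193.0, 22.0, 20.0], 0.78)]
scene pepper [([230.0, 208.0, 19.0, 46.0], 0.86)]
scene chilli [([130.0, 151.0, 20.0, 35.0], 0.98)]
scene tablet [([161.0, 142.0, 44.0, 75.0], 0.97)]
scene knob [([298.0, 198.0, 91.0, 99.0], 0.66)]
```

Run:
```python
from h import *
from scipy.optimize import least_squares
S=lambda u,v:(100+u/2.5,130+v/2.5); T=lambda u,v:(140+u/3,100+v/3)
th=np.linspace(0,2*np.pi,361)
def model(p):
    cx,cy,yw,q,b,zp=p; c=np.array([cx,cy])
    W=lambda x,y,z,a:np.r_[c+[x*np.cos(a)-y*np.sin(a),x*np.sin(a)+y*np.cos(a)],z]
    d=yw+q; k=np.radians(195)
    r_=[]
    def ob(n,P,px,w=1): r_.extend(w*(pix(n,P)-px))
    ob("scene",W(-.108,0,zp,yw),(297.4,252.9)); ob("top",W(-.108,0,zp,yw),T(553,338))
    ob("scene",W(-.095,0,.03,d),(310.3,273),.7); ob("top",W(-.095,0,.03,d),T(630,373),.7)
    K=W(.088*np.cos(k),.088*np.sin(k),.07,d); ob("scene",K,S(552,338)); ob("top",K,T(656,365))
    ob("scene",W(b,.06,.145,d),S(608,182)); ob("scene",W(b,-.06,.145,d),S(705,245)); ob("scene",W(b,-.06,.03,d),S(690,338))
    C=np.array([pix("top",W(.1*np.cos(t),.1*np.sin(t),.03,0)) for t in th[::10]])
    r_.extend([C[:,0].min()-T(551,0)[0],C[:,0].max()-T(729,0)[0],C[:,1].min()-T(0,210)[1],C[:,1].max()-T(0,384)[1]])
    C=np.array([pix("scene",W(.1*np.cos(t),.1*np.sin(t),.03,0)) for t in th[::10]])
    r_.extend([C[:,0].min()-S(498,0)[0],C[:,0].max()-S(725,0)[0],C[:,1].max()-S(0,410)[1]])
    return np.array(r_)
f=least_squares(model,[.567,-.366,-1.1,1.,.03,.01],loss="soft_l1"); print(f.x.round(4)); print(model(f.x).round(1))
# tablet: model pose x,y,yaw
def mt(p):
    x,y,a,z=p; W=lambda u,v,w:[x+u*np.cos(a)-v*np.sin(a),y+u*np.sin(a)+v*np.cos(a),w]
    o=[]
    for n,P,px in(("top",W(0,.065,z),T(210,415)),("top",W(0,-.065,z),T(339,391)),("scene",W(-.005,.065,z),S(157,36)),("scene",W(-.005,-.065,z),S(254,66))): o.extend(pix(n,P)-px)
    return np.array(o)
g=least_squares(mt,[.428,.037,-.2,.2]);print(g.x.round(4),mt(g.x).round(1))
```

```text
Traceback (most recent call last):
  File "h.py", line 13, in pix
    c,M,p=cam(n); q=M.T@(np.array(P)-p); return np.array([c["cx"]+c["fx"]*q[0]/-q[2],c["cy"]-c["fy"]*q[1]/-q[2]])
          ~~~^^^
  File "h.py", line 5, in cam
    c=r.calibration(n); a=np.array(c["attitude"],float)
ValueError: time passes only in moves, steps and waits
```

Too many calibration calls; I'll cache it.

```bash
sed -i 's/^def cam(n):/from functools import lru_cache\n@lru_cache\ndef cam(n):/' h.py
cat > fit.py <<'E'
from h import *
from scipy.optimize import least_squares
th=np.linspace(0,2*np.pi,37)
def W(c,x,y,z,a): return np.r_[c[0]+x*np.cos(a)-y*np.sin(a),c[1]+x*np.sin(a)+y*np.cos(a),z]
E
python3 - <<'E'
from fit import *
S=lambda u,v:(100+u/2.5,130+v/2.5); T=lambda u,v:(140+u/3,100+v/3)
def model(p):
    cx,cy,yw,q,b,zp=p; c=(cx,cy); d=yw+q; k=np.radians(195); r_=[]
    def ob(n,P,px,w=1): r_.extend(w*(pix(n,P)-px))
    ob("scene",W(c,-.108,0,zp,yw),(297.4,252.9)); ob("top",W(c,-.108,0,zp,yw),T(553,338))
    ob("scene",W(c,-.095,0,.03,d),(310.3,273),.7); ob("top",W(c,-.095,0,.03,d),T(630,373),.7)
    K=W(c,.088*np.cos(k),.088*np.sin(k),.07,d); ob("scene",K,S(552,338)); ob("top",K,T(656,365))
    ob("scene",W(c,b,.06,.145,d),S(608,182)); ob("scene",W(c,b,-.06,.145,d),S(705,245)); ob("scene",W(c,b,-.06,.03,d),S(690,338))
    C=np.array([pix("top",W(c,.1*np.cos(t),.1*np.sin(t),.03,0)) for t in th])
    r_.extend([C[:,0].min()-T(551,0)[0],C[:,0].max()-T(729,0)[0],C[:,1].min()-T(0,210)[1],C[:,1].max()-T(0,384)[1]])
    C=np.array([pix("scene",W(c,.1*np.cos(t),.1*np.sin(t),.03,0)) for t in th])
    r_.extend([C[:,0].min()-S(498,0)[0],C[:,0].max()-S(725,0)[0],C[:,1].max()-S(0,410)[1]])
    return np.array(r_)
f=least_squares(model,[.567,-.366,-1.1,1.,.03,.01],loss="soft_l1"); print(f.x.round(4)); print(model(f.x).round(1))
def mt(p):
    x,y,a,z=p; c=(x,y); o=[]
    for n,P,px in(("top",W(c,0,.065,z,a),T(210,415)),("top",W(c,0,-.065,z,a),T(339,391)),("scene",W(c,-.005,.065,z,a),S(157,36)),("scene",W(c,-.005,-.065,z,a),S(254,66))): o.extend(pix(n,P)-px)
    return np.array(o)
g=least_squares(mt,[.428,.037,-.2,.2]);print(g.x.round(4),mt(g.x).round(1))
cx,cy,yw,q=f.x[:4]; K=W((cx,cy),.088*np.cos(3.4034),.088*np.sin(3.4034),.07,yw+q); a=np.arctan2(K[1]-cy,K[0]-cx); t=np.array([-np.sin(a),np.cos(a),0]) # anticlockwise tangent
print("knob",K,"tangent ccw",t.round(3))
P=K+t*.055; P[2]=.30; print("approach",P); rows(P,[0,0,-1],-t); rows(P,[0,0,-1],t)
E
```

```text
[ 0.5671 -0.3697 -1.1507  0.9483  0.0339  0.0108]
[ 0.   0.1  0.2 -0.2 -0.8  0.9 -0.2  1.   0.1 -0.6  0.9  0.7  0.1 -4.5
  0.5 -1.6 -1.5  4.2  0.7  0.5 -0.2 -0.3 -0.5  0.7 -2.1]
[0.4316 0.0346 0.2017 0.1973] [ 0.4 -0.1  0.3 -1.3 -0.5 -1.  -0.7  1.2]
knob [ 0.47921836 -0.37491672  0.07      ] tangent ccw [ 0.059 -0.998  0.   ]
approach [ 0.48248525 -0.42981961  0.3       ]
n 22 turn [-0.   -0.   -0.89] shift [-0.02   -0.0428  0.0048]
n 31 turn [-0.    0.    5.18] shift [-0.044   0.0177  0.0034]
```

```bash
python3 -m jog '[[[0,0,-0.89,-0.02,-0.0428,0,0],[0,0,-0.89,-0.02,-0.0428,0,0],[0,0,-0.89,-0.02,-0.0428,0,0],[0,0,-0.89,-0.02,-0.0428,0,0],[0,0,-0.89,-0.02,-0.0428,0,0],[0,0,-0.89,-0.02,-0.0428,0,0],[0,0,-0.89,-0.02,-0.0428,0,0],[0,0,-0.89,-0.02,-0.0428,0,0],[0,0,-0.89,-0.02,-0.0428,0,0],[0,0,-0.89,-0.02,-0.0428,0,0],[0,0,-0.89,-0.02,-0.0428,0,0]]]' && python3 -m jog '[[[0,0,-0.89,-0.02,-0.0428,0,0],[0,0,-0.89,-0.02,-0.0428,0,0],[0,0,-0.89,-0.02,-0.0428,0,0],[0,0,-0.89,-0.02,-0.0428,0,0],[0,0,-0.89,-0.02,-0.0428,0,0],[0,0,-0.89,-0.02,-0.0428,0,0],[0,0,-0.89,-0.02,-0.0428,0,0],[0,0,-0.89,-0.02,-0.0428,0,0],[0,0,-0.89,-0.02,-0.0428,0,0],[0,0,-0.89,-0.02,-0.0428,0,0],[0,0,-0.89,-0.02,-0.0428,0,0],[0,0,0,0,0,0,0]]]'
python3 - <<'E'
from h import *
t=np.array([.059,-.998,0])
print(tool()[0],r.sense()["joint_positions"]); rows([.4825,-.4298,.245],[0,0,-1],-t)
E
```

```text
t: 2.7
tcp_pos: [0.2795, 0.0458, 0.4051]
tcp_rot: [-3.141, 0.003, 3.032]
contact_force: [1.3, 0.8, -1.0]
opening: 0.0056
gripper_force: 0.0
t: 3.9
tcp_pos: [0.485, -0.4337, 0.4011]
tcp_rot: [3.14, -0.002, -3.083]
contact_force: [-0.5, -0.3, -0.5]
opening: 0.0003
gripper_force: 0.0
[ 0.48498955 -0.43371774  0.40105932] [-9.14878362e-01  3.55360338e-01  1.36901085e+00 -5.37985976e-04
  1.42001875e+00 -2.54427482e+00]
n 4 turn [ 0.03 -0.03 -0.01] shift [0.0005 0.001  0.039 ]
```

```bash
python3 -m jog '[[[0.03,-0.03,0,0.0005,0.001,0.04,0],[0.03,-0.03,0,0.0005,0.001,0.04,0],[0.03,-0.03,0,0.0005,0.001,0.04,0],[0.03,-0.03,0,0.0005,0.001,0.038,0],[0,0,0,0,0.012,0,0],[0,0,0,0,0.012,0,0],[0,0,0,0,0,0,0]]]'
python3 - <<'E'
from h import *
c=np.array([.567,-.3697]); p,Rt=tool(); print(p)
M=R.from_euler('z',-.85).as_matrix(); q=p.copy(); q[:2]=c+(M[:2,:2]@(p[:2]-c)); q[2]=.242
y=M@Rt.as_matrix()[:,1]; rows(q,[0,0,-1],y,12)
E
```

```text
t: 4.6
tcp_pos: [0.4814, -0.4005, 0.2494]
tcp_rot: [-3.137, 0.004, -3.079]
contact_force: [1.0, 0.3, -0.4]
opening: 0.0006
gripper_force: 0.0
[ 0.48139653 -0.40051932  0.24943347]
n 12 turn [-0.01  0.03  4.06] shift [0.0016 0.0062 0.0006]
```

```bash
python3 -m jog '[[[0,0,4.06,0.0016,0.0062,0.0003,0],[0,0,4.06,0.0016,0.0062,0.0003,0],[0,0,4.06,0.0016,0.0062,0.0003,0],[0,0,4.06,0.0016,0.0062,0,0],[0,0,4.06,0.0016,0.0062,0,0],[0,0,4.06,0.0016,0.0062,0,0],[0,0,4.06,0.0016,0.0062,0,0],[0,0,4.06,0.0016,0.0062,0,0],[0,0,4.06,0.0016,0.0062,0,0],[0,0,4.06,0.0016,0.0062,0,0],[0,0,4.06,0.0016,0.0062,0,0],[0,0,0,0,0,0,0]]]'
python3 - <<'E'
from h import *
for n in("scene","top"):
    im=r.camera(n)[:,:,::-1]; cv2.imwrite(f"pics/{n}1.png",im)
a=cv2.imread("pics/scene1.png")[170:310,270:410]; b=cv2.imread("pics/top1.png")[140:250,300:410]
cv2.imwrite("pics/c1.png",np.hstack([cv2.resize(a,(400,400),interpolation=cv2.INTER_CUBIC),cv2.resize(b,(400,400),interpolation=cv2.INTER_CUBIC)]))
E
```

```text
t: 5.8
tcp_pos: [0.4843, -0.3332, 0.2485]
tcp_rot: [-3.141, 0.008, 2.424]
contact_force: [0.1, 0.3, -0.8]
opening: 0.0004
gripper_force: 0.0
```

View pics/c1.png

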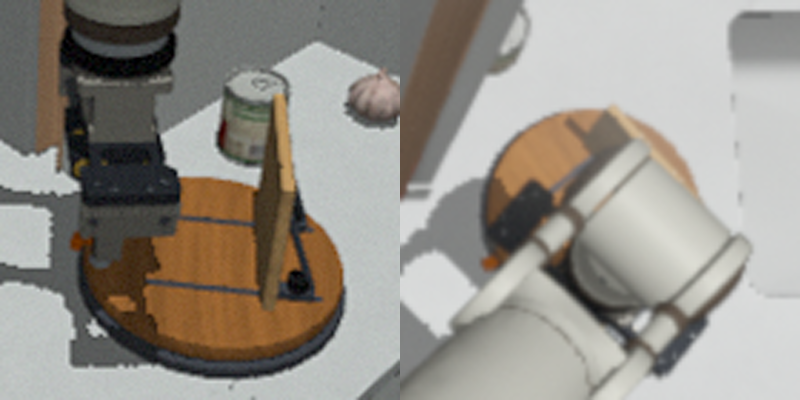

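Run:
```python
from fit import *
c=(.567,-.3697)
cr=lambda p:((np.array(p)-[270,170])/.35).round(0).tolist()
for q in(.1,.2,.3,.4,.5):
    d=-1.1507+q; k=np.radians(195)
    print(q,"mark",cr(pix("scene",W(c,-.095,0,.03,d))),"knob",cr(pix("scene",W(c,.088*np.cos(k),.088*np.sin(k),.07,d))),
     *[cr(pix("scene",W(c,.034,s,z,d))) for s,z in((.06,.145),(-.06,.145),(-.06,.03))], "struttop?")
    print("  rails line",*[cr(pix("scene",W(c,x,y,.03,d))) for x,y in((-.03,.03),(-.03,-.03))])
for n,k in(("scene","deck_mark"),("scene","knob"),("scene","rails"),("top","rails")):
    for e in r.pinpoint(n,k)[:2]: print(n,k,np.round(e["pixel"],1),cr(e["pixel"]),round(e["conf"],2))
```

```text
0.1 mark [91.0, 230.0] knob [100.0, 210.0] [283.0, 97.0] [265.0, 191.0] [246.0, 316.0] struttop?
  rails line [179.0, 223.0] [166.0, 271.0]
0.2 mark [89.0, 238.0] knob [101.0, 218.0] [276.0, 93.0] [275.0, 189.0] [255.0, 314.0] struttop?
  rails line [175.0, 224.0] [169.0, 274.0]
0.3 mark [88.0, 245.0] knob [103.0, 225.0] [267.0, 90.0] [284.0, 187.0] [263.0, 312.0] struttop?
  rails line [171.0, 226.0] [173.0, 277.0]
0.4 mark [88.0, 253.0] knob [106.0, 233.0] [259.0, 87.0] [292.0, 184.0] [270.0, 309.0] struttop?
  rails line [168.0, 229.0] [178.0, 280.0]
0.5 mark [90.0, 262.0] knob [111.0, 240.0] [250.0, 85.0] [299.0, 181.0] [277.0, 305.0] struttop?
  rails line [165.0, 231.0] [182.0, 283.0]
scene deck_mark [304.3 252.2] [98.0, 235.0] 0.67
scene knob [302.7 245.2] [93.0, 215.0] 0.75
scene rails [357.9 254.4] [251.0, 241.0] 0.55
top rails [356.8 192.1] [248.0, 63.0] 0.81
```

Shot shows the board nearly edge-on to the scene camera (top edge ≈(280,95)→(290,190)), so the deck is at about 0.2 rad. I'll push on, then back off and look again.

```bash
python3 -m jog '[[[0,0,4.06,0.0016,0.0062,0,0],[0,0,4.06,0.0016,0.0062,0,0],[0,0,2,0.0008,0.0031,0,0],[0,0,0,0,0,0,0],[0,0,0,0,0,0,0],[0,0,0,0,-0.02,0,0],[0,0,0,0,-0.02,0,0],[0,0,0,0,-0.02,-0.04,0],[0,0,0,0,-0.02,-0.04,0],[0,0,0,0,-0.04,-0.03,0],[0,0,0,-0.02,-0.045,0,0],[0,0,0,-0.02,-0.045,0,0]]]'
python3 - <<'E'
from h import *
for n in("scene","top"):
    im=r.camera(n)[:,:,::-1]; cv2.imwrite(f"pics/{n}2.png",im)
a=cv2.imread("pics/scene2.png")[170:310,270:410]; b=cv2.imread("pics/top2.png")[140:250,300:410]
cv2.imwrite("pics/c2.png",np.hstack([cv2.resize(a,(400,400),interpolation=cv2.INTER_CUBIC),cv2.resize(b,(400,400),interpolation=cv2.INTER_CUBIC)]))
for n,k,z in(("scene","deck_mark",.03),("top","deck_mark",.03),("scene","knob",.07),("top","knob",.07)):
    for e in r.pinpoint(n,k)[:1]: print(n,k,np.round(e["pixel"],1),at(n,e["pixel"],z),round(e["conf"],2))
E
```

```text
t: 7.3
tcp_pos: [0.3513, -0.4831, 0.3578]
tcp_rot: [-3.141, 0.007, 2.248]
contact_force: [-0.2, -1.0, -0.1]
opening: 0.0009
gripper_force: 0.0
scene deck_mark [302.9 246.5] [ 0.53173739 -0.27906095  0.03      ] 0.96
top deck_mark [326.6 207.4] [ 0.53716133 -0.27583965  0.03      ] 0.58
scene knob [301.2 244.2] [ 0.49768964 -0.30302145  0.07      ] 0.56
top knob [339.2 212.7] [ 0.5118689  -0.31016428  0.07      ] 0.72
```

View pics/c2.png

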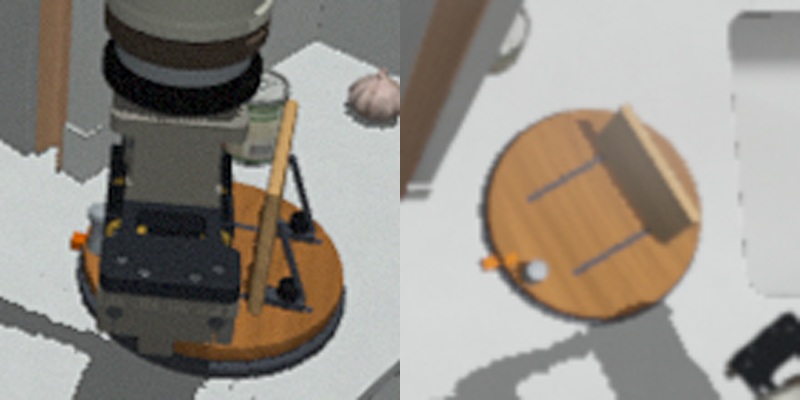

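Run:
```python
from fit import *
im=cv2.imread("pics/top2.png"); hsv=cv2.cvtColor(im,cv2.COLOR_BGR2HSV)
m=cv2.inRange(hsv,np.array((5,200,150)),np.array((14,255,255)))[200:220,318:345]; q=np.argwhere(m)+[200,318]; print(q[:,::-1].tolist())
T=lambda u,v:np.array((300+.275*(u-400),140+.275*v))
def model(p,full=False):
    cx,cy,yw,q,b,s,w=p; c=(cx,cy); d=yw+q; k=np.radians(195); r_=[]
    def ob(P,px,w=1): r_.extend(w*(pix("top",P)-px))
    ob(W(c,-.108,0,.012,yw),T(489,263))
    ob(W(c,-.095,0,.03,d),T(512,259))
    ob(W(c,.088*np.cos(k),.088*np.sin(k),.07,d),T(537,269))
    ob(W(c,s,w,.03,d),T(530,199)); ob(W(c,s,-w,.03,d),T(577,272))
    ob(W(c,b,.06,.145,d),T(615,112)); ob(W(c,b,-.06,.145,d),T(688,226)); ob(W(c,b,-.06,.03,d),T(657,244))
    C=np.array([pix("top",W(c,.1*np.cos(t),.1*np.sin(t),.03,0)) for t in th])
    r_.extend([C[:,0].min()-T(486,0)[0],C[:,0].max()-T(700,0)[0],C[:,1].min()-T(0,108)[1],C[:,1].max()-T(0,320)[1]])
    return np.array(r_)
f=least_squares(model,[.567,-.366,-1.15,.02,.03,-.04,.03],loss="soft_l1",f_scale=.5); print(f.x.round(4)); print(model(f.x).round(1))
x=[at("top",T(*a),.03)[:2] for a in((530,199),(605,157),(578,272),(648,232))]
for a,b in((0,1),(2,3)): v=x[b]-x[a]; print("rail yaw",np.arctan2(v[1],v[0]))
```

```text
[]
[ 0.5683 -0.3682 -1.1397  0.0798  0.0306 -0.0454  0.0401]
[-0.2  0.1 -1.2  0.6  0.1  0.3  0.1 -0.2 -0.2 -0.  -0.3 -0.7  0.3  0.1
  0.   1.6  0.3  0.5 -0.3 -0.6]
rail yaw -1.071914998501379
rail yaw -1.068612672869439
```

Top view: pointer (489,263) and mark (512,259) nearly in line, fit says deck ≈ +0.08 rad. One small nudge more.

```bash
python3 -m jog '[[[0,0,0,0.02,0.045,0,0],[0,0,0,0.02,0.045,0,0],[0,0,0,0,0.04,0.03,0],[0,0,0,0,0.02,0.04,0],[0,0,0,0,0.02,0.04,0],[0,0,0,0,0.02,0,0],[0,0,0,0,0.02,0,0],[0,0,2,0.0008,0.0031,0,0],[0,0,2,0.0008,0.0031,0,0],[0,0,0,0,0,0,0],[0,0,0,0,0,0,0]]]'
python3 -m jog '[[[0,0,0,0,-0.02,0,0],[0,0,0,0,-0.02,0,0],[0,0,0,0,-0.02,-0.04,0],[0,0,0,0,-0.02,-0.04,0],[0,0,0,0,-0.04,-0.04,0.03],[0,0,0,-0.01,-0.02,-0.04,0.03],[0,0,0,-0.01,-0.02,-0.04,0.03]]]'
python3 - <<'E'
from h import *
cv2.imwrite("pics/top3.png",r.camera("top")[:,:,::-1])
b=cv2.imread("pics/top3.png")[140:250,300:410]
cv2.imwrite("pics/c3.png",cv2.resize(b,(600,600),interpolation=cv2.INTER_CUBIC))
print(r.sense()["joint_positions"])
# above tablet grasp
a=.2017; y=np.array([np.cos(a),np.sin(a),0])
for s in(1,-1): rows([.4316,.0346,.48],[0,0,-1],s*y)
E
```

```text
t: 8.7
tcp_pos: [0.4956, -0.3132, 0.2456]
tcp_rot: [3.141, 0.003, 2.179]
contact_force: [-0.4, -0.0, 0.4]
opening: 0.0006
gripper_force: 0.0
t: 9.4
tcp_pos: [0.3775, -0.419, 0.4425]
tcp_rot: [3.141, 0.003, 2.177]
contact_force: [-0.1, -1.1, -0.5]
opening: 0.0224
gripper_force: 0.0
[-1.05551309e+00  1.01947484e-01  1.56827227e+00 -1.07683982e-03
  1.45496415e+00 -1.65971257e+00]
n 10 turn [0.   0.09 2.31] shift [ 0.0397  0.0239 -0.0033]
n 19 turn [-0.07  0.   -8.26] shift [-0.0147  0.0304 -0.0016]
```

View pics/c3.png

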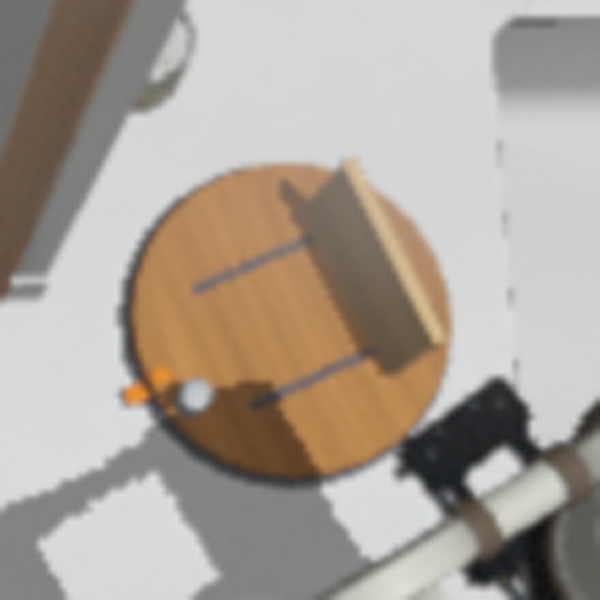

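Run:
```python
from fit import *
T=lambda u,v:np.array((300+u*110/600,140+v*110/600))
def model(p):
    cx,cy,yw,q,b,s,w=p; c=(cx,cy); d=yw+q; k=np.radians(195); r_=[]
    def ob(P,px,w=1): r_.extend(w*(pix("top",P)-px))
    ob(W(c,-.108,0,.012,yw),T(133,396)); ob(W(c,-.095,0,.03,d),T(162,378))
    ob(W(c,.088*np.cos(k),.088*np.sin(k),.07,d),T(196,394))
    ob(W(c,s,w,.03,d),T(197,291)); ob(W(c,s,-w,.03,d),T(253,406))
    ob(W(c,b,.06,.145,d),T(341,166)); ob(W(c,b,-.06,.145,d),T(434,344)); ob(W(c,b,-.06,.03,d),T(388,373))
    C=np.array([pix("top",W(c,.1*np.cos(t),.1*np.sin(t),.03,0)) for t in th])
    r_.extend([C[:,0].min()-T(130,0)[0],C[:,0].max()-T(450,0)[0],C[:,1].min()-T(0,163)[1],C[:,1].max()-T(0,478)[1]])
    return np.array(r_)
f=least_squares(model,[.567,-.366,-1.15,.02,.03,-.04,.03],loss="soft_l1",f_scale=.5); print(f.x.round(4)); print(model(f.x).round(1))
x=[at("top",T(*a),.03)[:2] for a in((197,291),(312,239),(253,406),(370,353))]
for a,b in((0,1),(2,3)): v=x[b]-x[a]; print("rail yaw",np.arctan2(v[1],v[0]))
```

```text
[ 0.568  -0.3682 -1.1359 -0.0195  0.0359 -0.0466  0.0396]
[-0.   0.  -1.4  0.3  0.   0.2 -0.2 -0.1  0.1 -0.2 -0.2 -1.   0.4  0.2
 -0.1  1.3  0.1  0.5 -0.4 -0.2]
rail yaw -1.1562176984330692
rail yaw -1.1597890418489827
```

```bash
python3 -m jog '[[[0,0.09,2.31,0.0397,0.0239,-0.0033,0.05],[0,0.09,2.31,0.0397,0.0239,-0.0033,0.05],[0,0.09,2.31,0.0397,0.0239,-0.0033,0.05],[0,0.09,2.31,0.0397,0.0239,-0.0033,0.05],[0,0.09,2.31,0.0397,0.0239,-0.0033,0.05],[0,0.09,2.31,0.0397,0.0239,-0.0033,0.05],[0,0.09,2.31,0.0397,0.0239,-0.0033,0.05],[0,0.09,2.31,0.0397,0.0239,-0.0033,0.05],[0,0.09,2.31,0.0397,0.0239,-0.0033,0.05],[0,0.09,2.31,0.0397,0.0239,-0.0033,0.05],[0,0,0,0,0,0,0.05],[0,0,0,0,0,0,0.05]]]'
python3 - <<'E'
from h import *
a=.2017; y=np.array([np.cos(a),np.sin(a),0]); rows([.4316,.0346,.360],[0,0,-1],y)
cv2.imwrite("pics/scene4.png",r.camera("scene")[:,:,::-1]); 
cv2.imwrite("pics/c4.png",cv2.resize(cv2.imread("pics/scene4.png")[80:240,120:280],(600,600),interpolation=cv2.INTER_CUBIC))
E
```

```text
t: 10.65
tcp_pos: [0.4324, 0.0391, 0.4755]
tcp_rot: [-3.14, -0.012, 1.777]
contact_force: [-0.6, -0.8, -0.1]
opening: 0.0499
gripper_force: 0.0
n 3 turn [-0.03 -0.24  0.09] shift [-0.0017 -0.0005  0.0385]
```

View pics/c4.png

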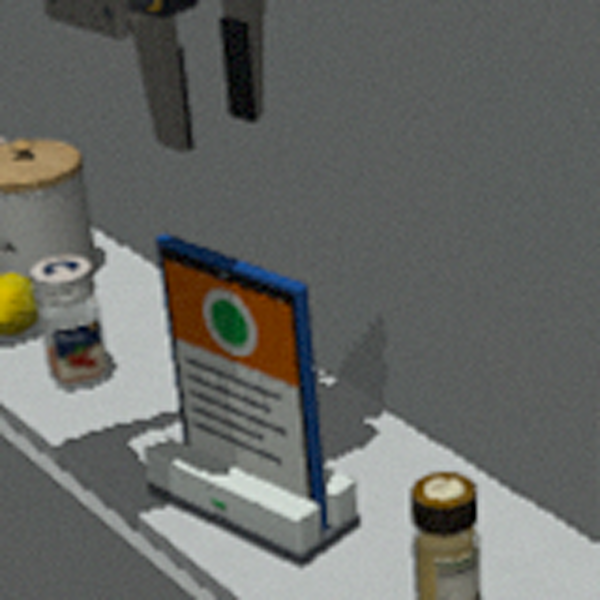

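Tablet is still seated, with the fingers straddling it above (tips ≈(175,145) and (240,118), tablet top edge (160,242)–(305,290)). Descending and gripping.

```bash
python3 -m jog '[[[-0.03,-0.24,0.09,-0.0017,-0.0005,0.0385,0.05],[-0.03,-0.24,0.09,-0.0017,-0.0005,0.0385,0.05],[-0.03,-0.24,0.09,-0.0017,-0.0005,0.0385,0.05],[0,0,0,0,0,0,0.05],[0,0,0,0,0,0,0.025],[0,0,0,0,0,0,0.02],[0,0,0,0,0,0,0.016],[0,0,0,0,0,0,0.014]]]' 10
python3 -m jog '[[[0,0,0,0,0,0,0.0],[0,0,0,0,0,0,0.0],[0,0,0,0,0,0,0.0],[0,0,0,0,0,0,0.0]]]' 10
```

```text
t: 11.5
tcp_pos: [0.4323, 0.0337, 0.3618]
tcp_rot: [3.139, 0.001, 1.769]
contact_force: [-0.2, 0.4, 0.4]
opening: 0.0202
gripper_force: 0.0
t: 11.9
tcp_pos: [0.432, 0.0338, 0.3609]
tcp_rot: [3.141, 0.0, 1.769]
contact_force: [-1.1, -0.4, 4.9]
opening: 0.0095
gripper_force: 10.0
```

```bash
python3 -m jog '[[[0,0,0,0,0,0,0],[0,0,0,0,0,0,0],[0,0,0,0,0,-0.01,0],[0,0,0,0,0,-0.025,0],[0,0,0,0,0,-0.035,0],[0,0,0,0,0,-0.035,0],[0,0,0,0,0,-0.035,0],[0,0,0,0,0,-0.03,0],[0,0,0,0,0,0,0],[0,0,0,0,0,0,0]]]' 35
python3 - <<'E'
from h import *
p,Rt=tool(); M=Rt.as_matrix(); rows([.38,-.29,.53],[0,0,-1],M[:,1],12)
d=-1.156; print("yaw by",np.degrees(d-np.arctan2(M[1,1],M[0,1])))
E
```

```text
t: 12.9
tcp_pos: [0.4317, 0.0339, 0.5289]
tcp_rot: [-3.141, -0.001, 1.769]
contact_force: [-0.4, -0.2, -4.6]
opening: 0.0096
gripper_force: 35.0
n 12 turn [-0. -0. -0.] shift [-0.0256 -0.0095 -0.0001]
yaw by -77.5795715757782
```

```bash
python3 -m jog '[[[0,0,0,-0.0256,-0.0095,0,0],[0,0,0,-0.0256,-0.0095,0,0],[0,0,0,-0.0256,-0.0095,0,0],[0,0,0,-0.0256,-0.0095,0,0],[0,0,0,-0.0256,-0.0095,0,0],[0,0,0,-0.0256,-0.0095,0,0],[0,0,0,-0.0256,-0.0095,0,0],[0,0,0,-0.0256,-0.0095,0,0],[0,0,0,-0.0256,-0.0095,0,0],[0,0,0,-0.0256,-0.0095,0,0],[0,0,0,-0.0256,-0.0095,0,0],[0,0,0,-0.0256,-0.0095,0,0]]]' 35
python3 -m jog '[[[0,0,4,0,0,0,0],[0,0,7,0,0,0,0],[0,0,7,0,0,0,0],[0,0,7,0,0,0,0],[0,0,7,0,0,0,0],[0,0,7,0,0,0,0],[0,0,7,0,0,0,0],[0,0,7,0,0,0,0],[0,0,7,0,0,0,0],[0,0,7,0,0,0,0],[0,0,7,0,0,0,0],[0,0,3.58,0,0,0,0]]]' 35
python3 - <<'E'
from h import *
d=-1.156; c=np.array([.568,-.3682,.03]); ex=np.array([np.cos(d),np.sin(d),0]); 
p=c-.06*ex; p[2]=.531; rows(p,[0,0,-1],ex)
E
```

```text
t: 14.1
tcp_pos: [0.3799, -0.2907, 0.5265]
tcp_rot: [-3.139, -0.005, 1.769]
contact_force: [-0.4, -0.0, -4.9]
opening: 0.01
gripper_force: 35.0
t: 15.3
tcp_pos: [0.3803, -0.2896, 0.5264]
tcp_rot: [-3.136, 0.001, 0.411]
contact_force: [0.2, 0.3, -2.9]
opening: 0.0101
gripper_force: 35.0
n 4 turn [-0.09  0.02 -0.06] shift [ 0.0351  0.0218 -0.0012]
```

```bash
python3 -m jog '[[[0,0,0,0.02,0.0125,0,0],[-0.06,0,0,0.0351,0.0218,0,0],[-0.06,0,0,0.0351,0.0218,-0.001,0],[-0.06,0,0,0.0351,0.0218,-0.001,0],[-0.1,0.05,-0.1,0.0151,0.0092,-0.001,0],[0,0,0,0,0,0,0],[0,0,0,0,0,0,0]]]' 35
python3 - <<'E'
from h import *
d=-1.156; c=np.array([.568,-.3682,.03]); ex=np.array([np.cos(d),np.sin(d),0]); ez=np.array([0,0,1.]); a=np.radians(15)
zt=np.sin(a)*ex+np.cos(a)*ez; xt=np.cos(a)*ex-np.sin(a)*ez
print(r.sense()["joint_positions"])
rows(c-.025*ex+.025*ez+.351*zt,-zt,xt,10)
E
```

```text
t: 16.0
tcp_pos: [0.5439, -0.3129, 0.53]
tcp_rot: [-3.141, 0.002, 0.417]
contact_force: [0.6, 0.4, -3.5]
opening: 0.0096
gripper_force: 35.0
[-7.14037791e-01  2.48560839e-01  1.24956968e+00 -1.29924873e-03
  1.64440904e+00  4.39949151e-01]
n 10 turn [1.5  0.01 0.01] shift [-0.      0.0142  0.012 ]
```

```bash
python3 -m jog '[[[1.5,0,0,0,0.0142,0.012,0],[1.5,0,0,0,0.0142,0.012,0],[1.5,0,0,0,0.0142,0.012,0],[1.5,0,0,0,0.0142,0.012,0],[1.5,0,0,0,0.0142,0.012,0],[1.5,0,0,0,0.0142,0.012,0],[1.5,0,0,0,0.0142,0.012,0],[1.5,0,0,0,0.0142,0.012,0],[1.5,0,0,0,0.0142,0.012,0],[1.5,0,0,0,0.0142,0.012,0],[0,0,0,0,0,0,0],[0,0,0,0,0,0,0]]]' 35
cat >> h.py <<'E'
def foot():
    d=-1.156; c=np.array([.568,-.3682,.03]); p,Rt=tool(); f=p+.351*Rt.as_matrix()[:,2]-c
    B=np.c_[[np.cos(d),np.sin(d),0],[-np.sin(d),np.cos(d),0],[0,0,1]]; f=B.T@f; M=B.T@Rt.as_matrix()
    print("foot deck",f.round(4),"lean",np.degrees(np.arcsin(-M[0,2])).round(1),"yaw err",np.degrees(np.arctan2(M[1,1],M[0,1])).round(1),"F deck",(B.T@np.array(r.sense()["contact_force"])).round(1)); return B
E
python3 - <<'E'
from h import *
foot()
for n in("scene","top"): cv2.imwrite(f"pics/{n}5.png",r.camera(n)[:,:,::-1])
a=cv2.imread("pics/scene5.png")[130:310,250:430]; b=cv2.imread("pics/top5.png")[140:250,300:410]
cv2.imwrite("pics/c5.png",np.hstack([cv2.resize(a,(500,500),interpolation=cv2.INTER_CUBIC),cv2.resize(b,(300,500),interpolation=cv2.INTER_CUBIC)]))
E
```

```text
t: 17.2
tcp_pos: [0.5948, -0.4293, 0.3977]
tcp_rot: [-2.883, -0.0, 0.416]
contact_force: [-0.7, -0.2, -3.7]
opening: 0.01
gripper_force: 35.0
foot deck [-0.023   0.      0.0284] lean 14.8 yaw err 0.1 F deck [-0.1 -0.7 -3.7]
```

View pics/c5.png

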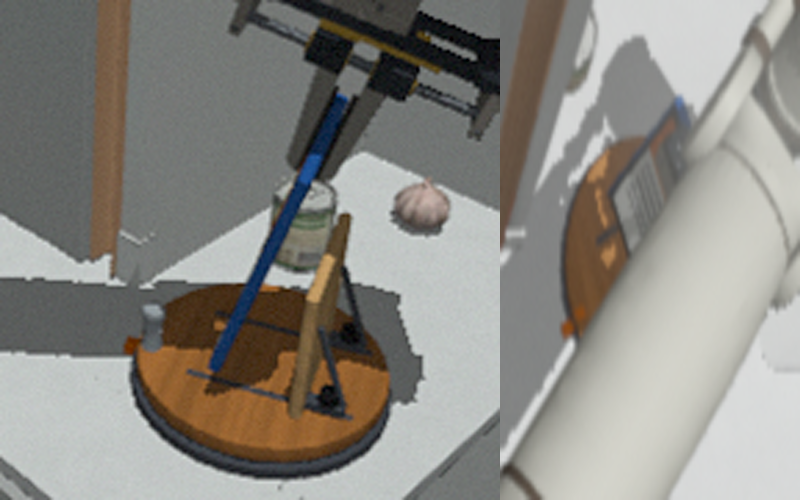

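Tablet hovers tilted in front of the board (foot ≈(215,365) in crop, board top ≈(335,240)). Lowering to ~8 mm, then moving back towards the board.

```bash
python3 -m jog '[[[0,0,0,0,0.0013,0.0048,0],[0,0,0,0,0.0013,0.0048,0],[0,0,0,0,0.0013,0.0048,0],[0,0,0,0,0.0013,0.0048,0],[0,0,0,0,0.0034,-0.0009,0],[0,0,0,0,0.0034,-0.0009,0],[0,0,0,0,0.0034,-0.0009,0],[0,0,0,0,0,0,0],[0,0,0,0,0,0,0]]]' 35
python3 - <<'E'
from h import *
foot()
E
```

```text
t: 18.2
tcp_pos: [0.6, -0.4392, 0.3785]
tcp_rot: [-2.885, -0.001, 0.416]
contact_force: [-0.6, -0.2, -4.0]
opening: 0.0098
gripper_force: 35.0
foot deck [-0.0114  0.001   0.009 ] lean 14.7 yaw err 0.1 F deck [-0.1 -0.6 -4. ]
```

```bash
python3 -m jog '[[[0,0,0,0,0.0015,-0.0004,0],[0,0,0,0,0.0015,-0.0004,0],[0,0,0,0,0.0015,-0.0004,0],[0,0,0,0,0,0,0],[0,0,0,0,0,0,0]]]' 35; python3 -c "from h import *;foot()"
python3 -m jog '[[[0,0,0,0,0.0015,-0.0004,0],[0,0,0,0,0.0015,-0.0004,0],[0,0,0,0,0,0,0],[0,0,0,0,0,0,0]]]' 35; python3 -c "from h import *;foot()"
```

```text
t: 18.7
tcp_pos: [0.6018, -0.4433, 0.3783]
tcp_rot: [-2.884, -0.001, 0.416]
contact_force: [-0.1, -0.6, -3.4]
opening: 0.0098
gripper_force: 35.0
foot deck [-0.007   0.0009  0.0089] lean 14.7 yaw err 0.1 F deck [ 0.5 -0.3 -3.4]
t: 19.1
tcp_pos: [0.6031, -0.4462, 0.3784]
tcp_rot: [-2.884, -0.001, 0.416]
contact_force: [-0.8, 0.1, -4.2]
opening: 0.0096
gripper_force: 35.0
foot deck [-0.0038  0.0009  0.0089] lean 14.7 yaw err 0.1 F deck [-0.4 -0.7 -4.2]
```

```bash
for i in 1; do python3 -m jog '[[[0,0,0,0,0.0015,-0.0004,0],[0,0,0,0,0,0,0],[0,0,0,0,0,0,0]]]' 35; python3 -c "from h import *;foot()"; done
python3 -m jog '[[[0,0,0,0,0.0015,-0.0004,0],[0,0,0,0,0,0,0],[0,0,0,0,0,0,0]]]' 35; python3 -c "from h import *;foot()"
python3 -m jog '[[[0,0,0,0,0.0015,-0.0004,0],[0,0,0,0,0,0,0],[0,0,0,0,0,0,0]]]' 35; python3 -c "from h import *;foot()"
```

```text
t: 19.4
tcp_pos: [0.6037, -0.4475, 0.3784]
tcp_rot: [-2.884, -0.001, 0.416]
contact_force: [-0.6, 0.3, -3.8]
opening: 0.0096
gripper_force: 35.0
foot deck [-0.0023  0.0009  0.0089] lean 14.7 yaw err 0.1 F deck [-0.5 -0.4 -3.8]
t: 19.7
tcp_pos: [0.6043, -0.449, 0.3784]
tcp_rot: [-2.884, -0.001, 0.416]
contact_force: [-0.5, 0.2, -4.2]
opening: 0.0096
gripper_force: 35.0
foot deck [-0.0007  0.0009  0.0089] lean 14.7 yaw err 0.1 F deck [-0.3 -0.4 -4.2]
t: 20.0
tcp_pos: [0.605, -0.4504, 0.3784]
tcp_rot: [-2.884, -0.001, 0.416]
contact_force: [-0.6, -0.1, -4.1]
opening: 0.0097
gripper_force: 35.0
foot deck [0.0008 0.0009 0.0089] lean 14.7 yaw err 0.1 F deck [-0.2 -0.6 -4.1]
```

```bash
python3 -m jog '[[[0,0,0,0,0.0015,-0.0004,0],[0,0,0,0,0.0008,-0.0002,0],[0,0,0,0,0,0,0]]]' 35; python3 -c "from h import *;foot()"
python3 -m jog '[[[0,0,0,0,0.0015,-0.0004,0],[0,0,0,0,0,0,0]]]' 35; python3 -c "from h import *;foot()"
```

```text
t: 20.3
tcp_pos: [0.6059, -0.4526, 0.3783]
tcp_rot: [-2.884, -0.001, 0.416]
contact_force: [0.2, 0.3, -3.9]
opening: 0.0098
gripper_force: 35.0
foot deck [0.0032 0.0009 0.0089] lean 14.7 yaw err 0.1 F deck [-0.2  0.3 -3.9]
t: 20.5
tcp_pos: [0.6065, -0.4536, 0.3782]
tcp_rot: [-2.882, -0.001, 0.417]
contact_force: [-1.4, 3.3, -2.8]
opening: 0.0099
gripper_force: 35.0
foot deck [0.0035 0.001  0.009 ] lean 14.9 yaw err 0.1 F deck [-3.6  0.1 -2.8]
```

Run:
```python
from h import *
cv2.imwrite("pics/scene6.png",r.camera("scene")[:,:,::-1])
cv2.imwrite("pics/c6.png",cv2.resize(cv2.imread("pics/scene6.png")[170:300,290:420],(600,600),interpolation=cv2.INTER_CUBIC))
```

```text
(no output)
```

View pics/c6.png

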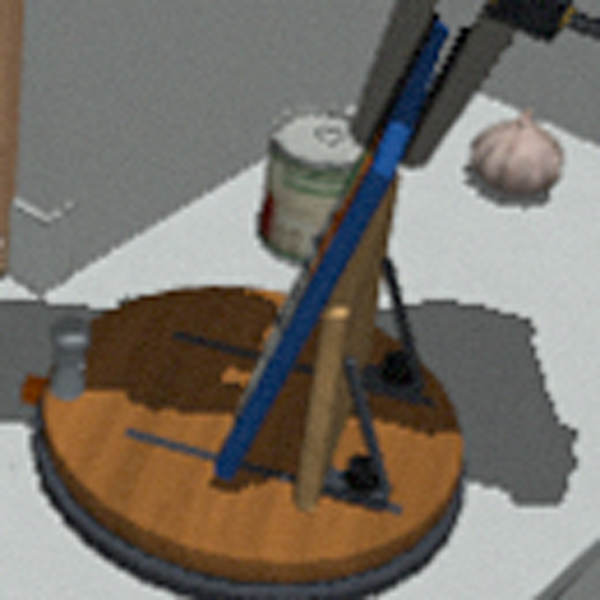

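Picture: tablet back touches the board's top edge at ≈(335,310), foot at ≈(225,470); touch confirmed by −3.6 N. I'll back off 0.5 mm, then slide down along the tablet's own plane.

```bash
python3 -m jog '[[[0,0,0,0,-0.0008,0,0],[0,0,0,0,0,0.0015,0],[0,0,0,0,0,0.0015,0],[0,0,0,0,0,0.0015,0],[0,0,0,0,0,0.001,0],[0,0,0,0,0,0,0],[0,0,0,0,0,0,0]]]' 35; python3 -c "from h import *;foot()"
python3 -m jog '[[[0,0,0,0,0,0.001,0],[0,0,0,0,0,0,0],[0,0,0,0,0,0,0]]]' 35; python3 -c "from h import *;foot()"
```

```text
t: 21.25
tcp_pos: [0.6057, -0.4519, 0.3731]
tcp_rot: [-2.884, -0.001, 0.416]
contact_force: [-2.0, 3.1, -2.5]
opening: 0.0097
gripper_force: 35.0
foot deck [0.0023 0.0009 0.0037] lean 14.8 yaw err 0.1 F deck [-3.7 -0.6 -2.5]
t: 21.55
tcp_pos: [0.6055, -0.4517, 0.3723]
tcp_rot: [-2.884, -0.001, 0.416]
contact_force: [-0.7, 2.7, -1.4]
opening: 0.0099
gripper_force: 35.0
foot deck [0.0022 0.0009 0.0029] lean 14.7 yaw err 0.1 F deck [-2.8  0.4 -1.4]
```

```bash
python3 -m jog '[[[0,0,0,0,0,0.001,0],[0,0,0,0,0,0,0],[0,0,0,0,0,0,0]]]' 35; python3 -c "from h import *;foot()"
python3 -m jog '[[[0,0,0,0,0,0.0007,0],[0,0,0,0,0,0,0],[0,0,0,0,0,0,0]]]' 35; python3 -c "from h import *;foot()"
```

```text
t: 21.85
tcp_pos: [0.6055, -0.4514, 0.3713]
tcp_rot: [-2.884, -0.001, 0.417]
contact_force: [-1.4, 2.7, -1.9]
opening: 0.0099
gripper_force: 35.0
foot deck [0.002  0.001  0.0019] lean 14.7 yaw err 0.1 F deck [-3.1 -0.2 -1.9]
t: 22.15
tcp_pos: [0.6054, -0.4513, 0.3708]
tcp_rot: [-2.884, -0.001, 0.417]
contact_force: [-0.6, 3.5, -0.8]
opening: 0.0096
gripper_force: 35.0
foot deck [0.0018 0.001  0.0013] lean 14.7 yaw err 0.1 F deck [-3.5  0.9 -0.8]
```

```bash
python3 -m jog '[[[0,0,0,0,0,0.0008,0],[0,0,0,0,0,0,0],[0,0,0,0,0,0,0]]]' 35; python3 -c "from h import *;foot()"
python3 -m jog '[[[0,0,0,0,0,0.0006,0],[0,0,0,0,0,0,0],[0,0,0,0,0,0,0]]]' 35; python3 -c "from h import *;foot()"
```

```text
t: 22.45
tcp_pos: [0.6054, -0.4512, 0.3707]
tcp_rot: [-2.885, -0.001, 0.416]
contact_force: [-2.1, 2.7, 3.2]
opening: 0.0091
gripper_force: 35.0
foot deck [0.002  0.0011 0.0012] lean 14.7 yaw err 0.1 F deck [-3.3 -0.8  3.2]
t: 22.75
tcp_pos: [0.6053, -0.4511, 0.3707]
tcp_rot: [-2.886, -0.002, 0.416]
contact_force: [-1.6, 2.9, 5.0]
opening: 0.01
gripper_force: 35.0
foot deck [0.0021 0.0012 0.0011] lean 14.7 yaw err 0.1 F deck [-3.3 -0.3  5. ]
```

Foot is down (Fz from −4 to +5 N). Easing the grip and opening slowly.

```bash
python3 -m jog '[[[0,0,0,0,0,0,0],[0,0,0,0,0,0,0],[0,0,0,0,0,0,0.012],[0,0,0,0,0,0,0.014],[0,0,0,0,0,0,0.017],[0,0,0,0,0,0,0.022],[0,0,0,0,0,0,0.03],[0,0,0,0,0,0,0.035]]]' 5
python3 -m jog '[[[0,0,0,0,0,-0.005,0.035],[0,0,0,0,0,-0.015,0.035],[0,0,0,0,0,-0.02,0.035],[0,0,0,0,0,-0.03,0.035],[0,0,0,0,0,-0.04,0.035],[0,0,0,0,0,-0.04,0.035],[0,0,0,0,0,-0.02,0.035],[0,0,0,0,0,0,0.035]]]'
python3 - <<'E'
from h import *
for n in("scene","top"): cv2.imwrite(f"pics/{n}7.png",r.camera(n)[:,:,::-1])
a=cv2.imread("pics/scene7.png")[130:300,270:420]; b=cv2.imread("pics/top7.png")[140:250,300:410]
cv2.imwrite("pics/c7.png",np.hstack([cv2.resize(a,(397,450),interpolation=cv2.INTER_CUBIC),cv2.resize(b,(400,450),interpolation=cv2.INTER_CUBIC)]))
E
```

```text
t: 23.55
tcp_pos: [0.6053, -0.4511, 0.3692]
tcp_rot: [-2.884, -0.001, 0.416]
contact_force: [-0.7, 0.1, -0.3]
opening: 0.0347
gripper_force: 0.0
t: 24.35
tcp_pos: [0.6222, -0.4908, 0.5381]
tcp_rot: [-2.892, -0.004, 0.416]
contact_force: [-0.1, -1.2, -0.2]
opening: 0.0348
gripper_force: 0.0
```

View pics/c7.png

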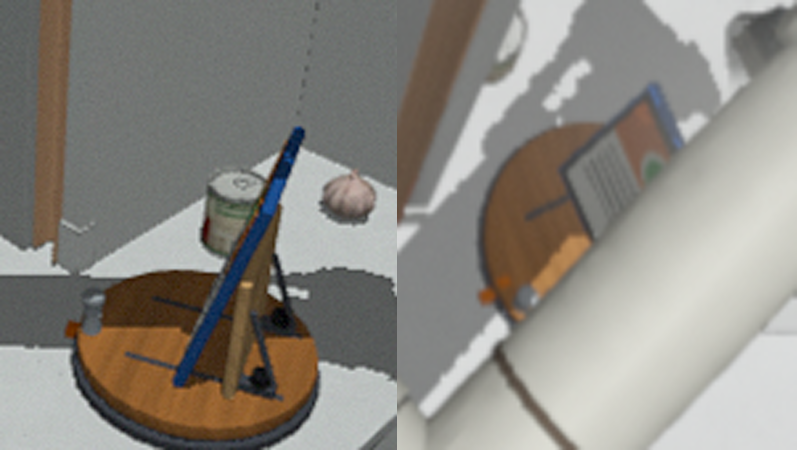

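Tablet stands against the board (foot ≈(180,380), top ≈(298,130)). Pointer (488,296) and mark (503,286) are still in line, and the tin is untouched. Handing in.

```bash
python3 -c "from workcell import r;print(r.sign_off())"
```

```text
the job is handed in; nothing more can be done
None
```

The job is handed in at about 24 s: the deck is turned to about −0.02 rad by my camera fit, and the tablet stands on it leaning about 15° against the backrest; the tin and jars were not touched, and the sign-off gave no verdict.

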